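# Stack the spare-parts canisters into a pyramid

### The job

Tidy the spare-connector canisters away: build the three loose ones from the cardboard sheet onto the row of three lying in the dark steel tray, two saddled side by side in the gaps of that row and the last saddled on top of those two, all lying along the tray's lanes with their ends about level (lids may point either way). Lower each one gently into its gap rather than dropping it or pressing hard, keep the bottom row in place and leave the tester, power adapter and charging puck where they are.

Things in the scene. Friction and masses are not known exactly. Their poses are not given: they have to be found in the camera images.
- can0_center (a point): centre of a loose lidded canister lying on the cardboard sheet: a smooth rigid closed cylinder, 33 mm in diameter, 60 mm long, flat ends, white with a grey lid, 60 to 130 g; centre 16.5 mm above the sheet. x is its axis (towards the lid, level, yaw varies); y and z turn as it rolls. Only friction stops it rolling. Held by its two ends it can be set beside another with no finger between.
- can1_center (a point): centre of a loose lidded canister lying on the cardboard sheet: a smooth rigid closed cylinder, 33 mm in diameter, 60 mm long, flat ends, white with a grey lid, 60 to 130 g; centre 16.5 mm above the sheet. x is its axis (towards the lid, level, yaw varies); y and z turn as it rolls. Only friction stops it rolling. Held by its two ends it can be set beside another with no finger between.
- can2_center (a point): centre of a loose lidded canister lying on the cardboard sheet: a smooth rigid closed cylinder, 33 mm in diameter, 60 mm long, flat ends, white with a grey lid, 60 to 130 g; centre 16.5 mm above the sheet. x is its axis (towards the lid, level, yaw varies); y and z turn as it rolls. Only friction stops it rolling. Held by its two ends it can be set beside another with no finger between.
- base0_center (a point): centre of an identical canister already lying in the left lane (tray's +y side) of the tray as the bottom row; x is its axis.
- base1_center (a point): centre of an identical canister already lying in the middle lane (tray's middle) of the tray as the bottom row; x is its axis.
- base2_center (a point): centre of an identical canister already lying in the right lane (tray's -y side) of the tray as the bottom row; x is its axis.
- tray: fixed dark sheet-steel tray, 80 (x) by 110 mm (y), left or right of the sheet, yaw varies; origin: centre of its underside on the table, z up. Floor 4 mm thick; three lanes along x, 34.5 mm apart, parted by 3 mm high beads; walls 22 mm high on the +y and -y sides, end lips 8 mm high. A canister in a lane has its centre 20.5 mm above the table.
- left_gap (a point): where the centre of a canister comes to rest in the second layer, saddled in the gap between the left and middle bottom canisters: 48.6 mm above the table, 17.25 mm to the tray's +y. Axes as the tray's (x along the lanes).
- right_gap (a point): the same for the gap between the middle and right bottom canisters: 48.6 mm above the table, 17.25 mm to the tray's -y. Axes as the tray's.
- top_seat (a point): where the centre of the top canister comes to rest, saddled between the two of the second layer: 76.8 mm above the table, over the tray's middle. Axes as the tray's.
- sheet: flat cardboard sheet fixed to the table, 220 mm (x) by 200 mm (y), 3 mm thick; origin at the centre of its underside. The three loose canisters lie on it.
- tester: bystander: black and red hand-held tester, 128 x 64 x 31 mm, lying face up beyond the work; origin at the centre of its underside.
- adapter: bystander: black plug-in power adapter, 85 x 50 x 32 mm, with two pins 18 mm long on its +x end, between tray and sheet; origin at the centre of its underside.
- puck: bystander: white round charging puck, 40 mm in diameter and 10 mm high, on the table between tray and sheet, on the robot's side; origin at the centre of its underside.
Things that resemble listed ones, but are neither listed nor needed, are in the scene too. Leave any blue or pink look-alike of the part that bears can2_center alone.

How it is judged (in metres and radians):
On the way:
1. both gaps of the bottom row carry a canister that the fingers have let go (((distance between can0_center and left_gap below 0.012 m and contact force between can0 and the fingers below 0.2 N) or (distance between can1_center and left_gap below 0.012 m and contact force between can1 and the fingers below 0.2 N) or (distance between can2_center and left_gap below 0.012 m and contact force between can2 and the fingers below 0.2 N)) and ((distance between can0_center and right_gap below 0.012 m and contact force between can0 and the fingers below 0.2 N) or (distance between can1_center and right_gap below 0.012 m and contact force between can1 and the fingers below 0.2 N) or (distance between can2_center and right_gap below 0.012 m and contact force between can2 and the fingers below 0.2 N))), for 0.2 s.
At the end, for the whole second after the job is handed in: A loose canister rests in each gap of the bottom row and one on top of those two, each centre within 12 mm of its seat and each axis within 0.18 rad of the lanes; the bottom row is within 15 mm of where it started; all six are at rest (distance between any of can0_center, can1_center, can2_center and left_gap below 0.012 m and distance between any of can0_center, can1_center, can2_center and right_gap below 0.012 m and distance between any of can0_center, can1_center, can2_center and top_seat below 0.012 m and angle between the x axis of each of can0_center, can1_center, can2_center and the x axis of tray, either way round below 0.18 rad and linear speed of each of can0, can1, can2, base0, base1, base2 below 0.03 m/s and distance of each of base0_center, base1_center, base2_center from where it was at the start of the episode below 0.015 m); the robot touches nothing.
It fails at once if the tester, adapter or puck is moved by more than 15 mm (distance of any of tester, adapter, puck from where it was at the start of the episode above 0.015 m).
It fails at once if a canister of the bottom row is moved by more than 15 mm (distance of any of base0_center, base1_center, base2_center from where it was at the start of the episode above 0.015 m).
It fails at once if a canister is dropped, thrown or falls: it moves faster than 0.5 m/s while the fingers do not hold it ((linear speed of can0 above 0.5 m/s and contact force between can0 and the fingers below 0.05 N) or (linear speed of can1 above 0.5 m/s and contact force between can1 and the fingers below 0.05 N) or (linear speed of can2 above 0.5 m/s and contact force between can2 and the fingers below 0.05 N)).
It fails at once if a canister is pressed on the others with more than 80 N (contact force between any of can0, can1, can2 and base0 above 80 N or contact force between any of can0, can1, can2 and base1 above 80 N or contact force between any of can0, can1, can2 and base2 above 80 N or contact force between can0 and can1 above 80 N or contact force between any of can0, can1 and can2 above 80 N).
It also fails if it takes over 64 s, if anything falls off the work surface, if the arm or the gripper's body presses on something with over 40 N, if the wrist force passes 120 N, or if a joint passes its speed limit or range.

### The arm

A 7-joint arm with a two-finger parallel gripper is mounted at the origin on the work surface. World frame = base frame: x ahead of the robot, y to its left, z up, the work surface at z = 0. Lengths are in m, angles in degrees, forces in N, time in s.
With the tool pointing down it reaches from about 0.4 to 0.925 m from the base axis. Payload 5.6 kg.
Tool frame: the origin (TCP) lies on the centre line of the jaws, within the pads' length; the fingertips stand 19 mm ahead of it and the grasp point (between the pads) is the TCP (r.tips_ahead is the distance from the TCP to the fingertips, in m); z points along the fingers, y is the line along which they close (so a half turn about z gives the same grasp; the last joint's range is limited). The gripper opens to 85 mm and grips with 20 to 120 N. Pads are 22 mm wide; open, the fingers measure 114 mm over their backs; the gripper's body (76 mm by 85 mm) begins 54 mm behind the grasp point. The pads swing forward as they close: fully open they stand 13 mm farther back than shut.
Start: joints at [72.995, 26.786, -0.665, 91.828, 0.344, 61.387, -3.226], TCP at [0.163, -0.629, 0.213] pointing down, gripper open.
Joint ranges: [-144.91, 144.91], [-17.63, 115.5], [-89.93, 88.59], [15.96, 139.68], [-74.01, 254.01], [8.47, 105.57], [-167.45, 167.45]. Speed limits (degrees/s): [147.25, 147.25, 180, 180, 180, 180, 180].

### API

Orientations are given as a 3x3 rotation matrix whose columns are the frame's x, y, z axes.
In Python, from bench import r gives the robot as it stands. The module is installed in compiled form; this text tells all that it offers.
- The arm moves only by the tool drive_tool, never from a script. Its argument "targets" is a list of rows, each a list of 7 numbers: the gripper's target within -1 to 1 (fully open at 1, half-way at 0, shut at -1), then the shift along the tool's x, y, z in units of 0.02 m (1.0 is 0.02 m), then the turn, a rotation vector about the tool's x, y, z in units of 0.1 rad (1.0 is 0.1 rad). A call has 1 to 8 rows; each row shifts and turns the commanded pose from where the row before left it, along the tool's axes as they then stand; what a row does not reach is not made up. A row lasts 1/8 s, in which the tool goes at most 62.5 mm and 10.7 degrees, less where a joint would pass 70% of its speed; a pose out of reach is approached as far as the arm can. A call with a number of a shift or a turn outside -1 to 1 is refused whole. A call with a gripper value outside its range is refused whole. The fingers move at their own pace and stop on an object; "force" is the grip in N (left out, the last holds). Time passes only in rows, so rows that do not move let the fingers close. It gives the time, the measured TCP pose, the force, the opening and the grip force at its end, in the units of the state.
- r.sense(): the state, without advancing time (a new reading comes with each control period).
- r.grab_frame(name): name is "scene" or "top"; returns (picture, depth): 400x640x3 uint8, red, green, blue; 400x640 float32, m along the optical axis (not along the pixel's ray), 0 where there is no reading.
- r.calibration(name): a dict with "fx", "fy", "cx", "cy" (pixels), "D" ([k1, k2, p1, p2, k3] as OpenCV has them; the pictures are not rectified), "R" (3x3) and "t" (3): a world point X has camera coordinates R X + t. Camera axes: x right, y down, z forward; pixel columns grow to the right and rows downward; lengths in m; the calibration is good to about 2 mm. A picture is of the moment at which its call begins. calibration takes no time and is no camera call.
- r.sign_off(): hands the job in; it is judged then, once.
The state is a dict: "t": time; "joint_pos": joint angles; "qd": joint speeds; "joint_torque": joint torques, N m; "eef_pos": TCP position; "tool_rot": TCP orientation; "wrist_force": force on the tool from outside, world axes, zero at the start; "torque": the same for the moment, N m; "width": finger opening in m; "gripper_force": force on a finger pad.
Only numpy, scipy, OpenCV 4.12 (cv2) and the standard library are available. Lean on these libraries where they do the work, as an engineer would, in place of code of your own. Each camera call takes 0.05 s, during which the arm holds its last target. There are 200 camera calls.

## Working session

There is one attempt and no reset: what is moved stays moved. The work goes in short steps, Python scripts to look and compute and a tool call to move; the robot and the scene stay as the last step left them, time stands still between calls to the robot, and variables do not carry over. Pictures are saved under pics/ and viewed, at most 10 in all, crops included, and the job is handed in when it is done.

Besides the shell and the picture viewer there is one more tool, called after "Request:" as a command line: name --pt "numbers of a row" for each row, then --argument value for the rest. drive_tool: Moves the arm, as the interface text tells. Its arguments: {"type":"object","properties":{"targets":{"type":"array"},"force":{"type":"number"}},"required":["targets"]}

```bash
mkdir -p pics; python3 - <<'E'
from bench import r
import cv2,numpy as np
s=r.sense();print({k:np.round(v,3).tolist() for k,v in s.items()}, r.tips_ahead)
for n in("top","scene"):
    p,d=r.grab_frame(n);cv2.imwrite(f"pics/{n}0.png",p[:,:,::-1]);np.save(f"{n}0.npy",d)
    c=r.calibration(n);print(n,{k:np.round(v,4).tolist() for k,v in c.items()},(d>0).mean())
E
```

```text
{'t': 0.0, 'joint_pos': [72.994, 26.837, -0.665, 91.883, 0.343, 61.385, -3.225], 'qd': [0.017, -0.049, -0.04, 0.036, 0.009, 0.039, 0.045], 'joint_torque': [0.001, -53.239, 0.022, -25.13, 0.011, 0.008, -0.0], 'eef_pos': [0.163, -0.629, 0.212], 'tool_rot': [[0.968, 0.251, -0.001], [0.251, -0.968, 0.002], [-0.0, -0.002, -1.0]], 'wrist_force': [-0.378, -0.335, 0.196], 'torque': [0.007, 0.037, 0.042], 'gripper_force': 0.0, 'width': 0.085} 0.019
top {'fx': 399.3278, 'fy': 399.3278, 'cx': 323.0544, 'cy': 198.122, 'D': [-0.024, 0.0, 0.0, 0.0, 0.0], 'R': [[0.015, -0.9999, 0.002], [-0.9874, -0.0151, -0.1576], [0.1576, 0.0004, -0.9875]], 't': [-0.0671, 0.5632, 0.7917]} 0.99604296875
scene {'fx': 393.63, 'fy': 393.63, 'cx': 321.7584, 'cy': 200.278, 'D': [-0.0304, 0.0, 0.0, 0.0, 0.0], 'R': [[0.7065, 0.7076, 0.0118], [0.5497, -0.5383, -0.6388], [-0.4457, 0.4578, -0.7693]], 't': [-0.3654, -0.325, 1.3261]} 0.99595703125
```

View pics/top0.png

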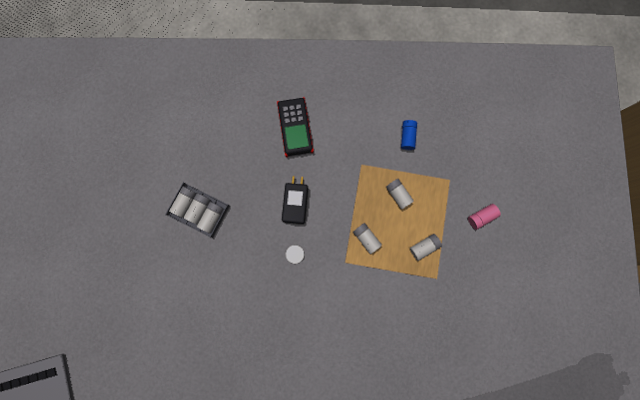

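View pics/scene0.png

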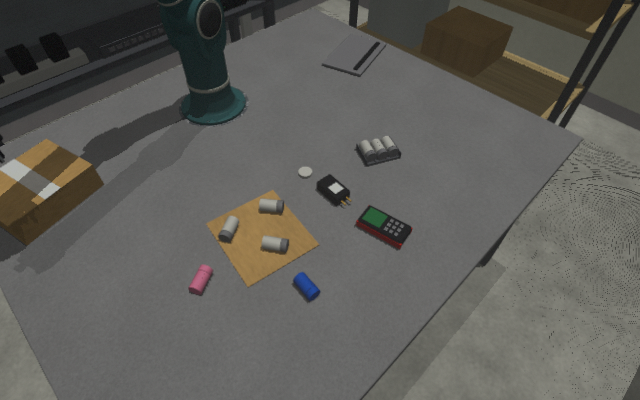

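The top view shows the tray with its row at (198,210), and the loose canisters on the sheet at (400,194), (368,239) and (426,247). The adapter is at (295,202), the puck at (294,255) and the tester at (295,127). The blue and pink look-alikes are off the sheet. The scene view shows the same layout.

```bash
cat > h.py <<'E'
import cv2,numpy as np
from bench import r
def cloud(n):
    p,d=r.grab_frame(n);c=r.calibration(n)
    K=np.array([[c['fx'],0,c['cx']],[0,c['fy'],c['cy']],[0,0,1]])
    v,u=np.mgrid[:400,:640]
    q=cv2.undistortPoints(np.stack([u,v],-1).reshape(-1,1,2).astype(np.float32),K,np.array(c['D'])).reshape(400,640,2)
    X=np.dstack([q*d[...,None],d])
    W=(X-np.array(c['t']))@np.array(c['R'])   # R^T(X-t)
    W[d==0]=np.nan
    return p,W
def blobs(W,zmin,zmax,xy,rad):
    m=(W[...,2]>zmin)&(W[...,2]<zmax)&(np.hypot(W[...,0]-xy[0],W[...,1]-xy[1])<rad)
    return W[m]
def rect(P):
    (c,s,a)=cv2.minAreaRect(P[:,:2].astype(np.float32)*1000)
    if s[0]<s[1]: s=s[::-1];a+=90
    return np.round(c,1),np.round(s,1),round((a+90)%180-90,1)
E
python3 - <<'E'
from h import *
np.set_printoptions(suppress=True,precision=4)
p,W=cloud("top");ps,Ws=cloud("scene")
for nm,u,v in[("A",400,194),("B",368,239),("C",426,247),("b0",183,203),("b1",197,208),("b2",210,217),("tray",198,210),("adapter",295,210),("puck",294,255),("tester",295,127),("sheetcorner",440,270),("table",250,250)]:
    q=np.nanmedian(W[v-1:v+2,u-1:u+2],axis=(0,1));print(nm,q)
    if nm in "ABC":
        for n,w in(("top",W),("scene",Ws)):
            P=blobs(w,.018,.05,q,.045);print(n,len(P),rect(P),np.percentile(P[:,2],[2,50,98]),P.mean(0))
    if nm in("tray","adapter","tester","puck"):
        for n,w in(("top",W),("scene",Ws)):
            P=blobs(w,.006,.06,q,.09);print(n,len(P),rect(P),np.percentile(P[:,2],[2,50,98]))
E
```

```text
A [ 0.5769 -0.2222  0.0356]
top 401 (array([ 580.3, -222.8]), array([59.9, 31.9]), 33.2) [0.0211 0.0325 0.0368] [ 0.5783 -0.2214  0.0314]
scene 325 (array([ 583.3, -227.4]), array([61.4, 31.2]), 35.8) [0.0187 0.0319 0.0366] [ 0.5865 -0.2295  0.0304]
B [ 0.4808 -0.1538  0.0345]
top 432 (array([ 483.3, -154.1]), array([60.1, 32.2]), 39.0) [0.0221 0.0325 0.037 ] [ 0.4824 -0.153   0.0316]
scene 270 (array([ 486.9, -156.5]), array([60. , 31.4]), 37.2) [0.0189 0.0312 0.037 ] [ 0.4906 -0.1592  0.03  ]
C [ 0.4659 -0.2749  0.0346]
top 457 (array([ 466.1, -276.5]), array([61.1, 32. ]), -58.4) [0.0211 0.0322 0.0372] [ 0.4663 -0.2749  0.0313]
scene 296 (array([ 470.5, -279.6]), array([61.6, 30.6]), -59.3) [0.0202 0.0318 0.0368] [ 0.4737 -0.2807  0.0307]
b0 [0.5505 0.2378 0.0355]
b1 [0.5404 0.2075 0.0353]
b2 [0.5217 0.1786 0.0358]
tray [0.5365 0.2062 0.0333]
top 1688 (array([539. , 213.4]), array([113. ,  80.1]), 64.8) [0.0066 0.0322 0.0382]
scene 797 (array([542.6, 210.3]), array([114.3,  81.7]), 63.3) [0.0066 0.029  0.0375]
adapter [0.5397 0.0003 0.0331]
top 1094 (array([533.1,   2.9]), array([166.3,  50.5]), -3.6) [0.0082 0.0311 0.0347]
scene 677 (array([534.8,   1. ]), array([168. ,  51.1]), -3.8) [0.0075 0.0298 0.0339]
puck [0.4458 0.0017 0.0088]
top 535 (array([482.3,   3.4]), array([106.8,  49. ]), 0.1) [0.007  0.0125 0.0339]
scene 219 (array([483.5,   1.7]), array([103.4,  49.4]), -0.5) [0.0067 0.0108 0.0336]
tester [0.7237 0.0052 0.0304]
top 1627 (array([729.2,   6.3]), array([129.1,  64. ]), 10.2) [0.0159 0.0297 0.0332]
scene 1254 (array([731.8,   4.7]), array([127.1,  67.1]), 10.5) [0.0084 0.0287 0.0327]
sheetcorner [ 0.4185 -0.3129  0.0003]
table [0.4552 0.0978 0.0004]
```

```bash
python3 - <<'E'
from h import *
np.set_printoptions(suppress=True,precision=1)
W=[cloud("top")[1],cloud("scene")[1]]
# bottom row, tray frame guess yaw -26
for w in W:
    P=blobs(w,.006,.06,(.540,.212),.075);c,s,a=rect(P);yaw=np.radians(a-90);print("tray",c,s,a-90)
    ex=np.array([np.cos(yaw),np.sin(yaw)]);ey=np.array([-ex[1],ex[0]])
    L=(P[:,:2]*1000-c);x=L@ex;y=L@ey;z=P[:,2]*1000
    for k in(1,0,-1):
        m=(abs(y-34.5*k)<14)&(z>24)&(abs(x)<38);r_=m&(z>33)
        b=np.c_[x[m],y[m]];t=m&(z>34.5)
        print(k,"x range",np.percentile(x[r_],[1,99]),"ridge y",y[t].mean(),"ztop",np.percentile(z[m],98),t.sum())
for nm,xy in dict(A=(.582,-.225),B=(.485,-.155),C=(.468,-.278)).items():
    for w in W:
        P=blobs(w,.026,.05,xy,.045);p=P[:,:2]*1000
        v=np.linalg.svd(p-p.mean(0),full_matrices=False)[2][0]
        print(nm,rect(P),"pca",np.degrees(np.arctan(v[1]/v[0])),"ridge",(P[P[:,2]>.033][:,:2]*1000).mean(0))
E
```

```text
tray [539.2 213.6] [112.6  80. ] -25.099999999999994
1 x range [-28.4  31.1] ridge y 33.98202348614178 ztop 38.36305962891352 179
0 x range [-27.9  31.9] ridge y -0.21003977960286863 ztop 38.55638911507738 185
-1 x range [-31.5  27. ] ridge y -34.96094036685758 ztop 38.3824536333342 178
tray [541.6 210.5] [112.3  79.9] -24.700000000000003
1 x range [-27.5  31.8] ridge y 34.8827661210838 ztop 37.606836235339124 48
0 x range [-26.   32.4] ridge y 0.0032012770744255033 ztop 37.870293007397606 49
-1 x range [-32.7  27.9] ridge y -34.46338011507882 ztop 37.63495891698382 54
A (array([ 580.2, -222.4]), array([59.5, 29.9]), 34.2) pca 32.181698720736584 ridge [ 578.4 -223.7]
A (array([ 583.1, -226.8]), array([60.4, 28.7]), 37.0) pca 35.10710974663713 ridge [ 583.7 -226.1]
B (array([ 483. , -153.7]), array([59.8, 29.2]), 37.9) pca 38.57482256337871 ridge [ 483.7 -153. ]
B (array([ 486.6, -156.1]), array([59.9, 29.2]), 35.6) pca 39.71681019940772 ridge [ 487.2 -156.2]
C (array([ 466.1, -276.3]), array([60.8, 29.3]), -58.3) pca -58.442255364294844 ridge [ 465.  -275.6]
C (array([ 469.8, -279.4]), array([62. , 28.2]), -59.4) pca -59.406616380367595 ridge [ 469.9 -281.9]
```

```bash
cat >> h.py <<'E'
def go(x,y,yaw,z=None):
    s=r.sense();R=np.array(s['tool_rot']);p=np.array(s['eef_pos'])
    cur=np.degrees(np.arctan2(R[1,1],R[0,1]));a=np.radians(yaw)
    ey=np.array([np.cos(a),np.sin(a)]);ex=np.array([-ey[1],ey[0]])  # x = y x z(down)
    ex=-ex if np.cross(np.r_[ex,0],np.r_[ey,0])[2]>0 else ex
    d=np.array([x,y])-p[:2]
    print("t",round(float(s['t']),2),"pos",np.round(p,4),"yaw",round(cur,1),"zaxis",np.round(R[:,2],3),"w",round(float(s['width']),4),
     "\nturn_z total",round(np.radians(cur-yaw)/.1,2),"tool x",round(d@ex/.02,2),"y",round(d@ey/.02,2),"" if z is None else "z %.2f"%((p[2]-z)/.02))
E
python3 -c "
from h import *
go(.4679,-.2780,-59,.028)"
```

```text
t 0.3 pos [ 0.1631 -0.629   0.2123] yaw -75.5 zaxis [-0.     0.001 -1.   ] w 0.0853 
turn_z total -2.87 tool x 22.1 y -7.19 z 9.22
```

Request:
drive_tool --pt "1 0 0 1 0 0 -0.96" --pt "1 0 0 1 0 0 -0.96" --pt "1 0 0 1 0 0 -0.95" --pt "1 1 -0.325 0 0 0 0" --pt "1 1 -0.325 0 0 0 0" --pt "1 1 -0.325 0 0 0 0" --pt "1 1 -0.325 0 0 0 0" --pt "1 1 -0.325 0 0 0 0" --force 40

```text
t: 1.3
eef_pos: [0.2335, -0.5487, 0.1532]
tool_rot: [[0.857, 0.515, 0.0], [0.515, -0.857, -0.001], [-0.0, 0.001, -1.0]]
wrist_force: [1.0, -0.8, -0.0]
width: 0.0854
gripper_force: 0.0
```

Request:
drive_tool --pt "1 1 -0.325 0 0 0 0" --pt "1 1 -0.325 0 0 0 0" --pt "1 1 -0.325 0 0 0 0" --pt "1 1 -0.325 0 0 0 0" --pt "1 1 -0.325 0 0 0 0" --pt "1 1 -0.325 0 0 0 0" --pt "1 1 -0.325 0 0 0 0" --pt "1 1 -0.325 0 0 0 0"

```text
t: 2.3
eef_pos: [0.3434, -0.4218, 0.1527]
tool_rot: [[0.857, 0.515, 0.0], [0.515, -0.857, -0.0], [-0.0, 0.0, -1.0]]
wrist_force: [-0.1, 0.5, -0.1]
width: 0.0848
gripper_force: 0.0
```

Request:
drive_tool --pt "1 1 -0.325 0.2 0 0 0" --pt "1 1 -0.325 0.2 0 0 0" --pt "1 1 -0.325 0.2 0 0 0" --pt "1 1 -0.325 0.2 0 0 0" --pt "1 1 -0.325 0.2 0 0 0" --pt "1 1 -0.325 0.2 0 0 0" --pt "1 1 -0.325 0.2 0 0 0" --pt "1 1 -0.325 0.2 0 0 0"

```text
t: 3.3
eef_pos: [0.4536, -0.2949, 0.1206]
tool_rot: [[0.857, 0.515, 0.0], [0.515, -0.857, -0.0], [-0.0, 0.0, -1.0]]
wrist_force: [0.5, -0.0, -0.6]
width: 0.0856
gripper_force: 0.0
```

```bash
python3 -c "
from h import *
go(.4679,-.2780,-59,.028)"
```

```text
t 3.3 pos [ 0.4536 -0.2949  0.1206] yaw -59.0 zaxis [ 0. -0. -1.] w 0.0856 
turn_z total -0.0 tool x 1.05 y -0.35 z 4.63
```

Request:
drive_tool --pt "1 0.5 -0.17 0.5 0 0 0" --pt "1 0.55 -0.18 0.5 0 0 0" --pt "1 0 0 1 0 0 0" --pt "1 0 0 1 0 0 0" --pt "1 0 0 1 0 0 0" --pt "1 0 0 0.63 0 0 0" --pt "0.3 0 0 0 0 0 0" --pt "0 0 0 0 0 0 0"

```text
t: 4.3
eef_pos: [0.4677, -0.2794, 0.0285]
tool_rot: [[0.857, 0.515, 0.001], [0.515, -0.857, -0.0], [0.0, 0.001, -1.0]]
wrist_force: [-0.1, 0.2, -0.7]
width: 0.0516
gripper_force: 0.0
```

Request:
drive_tool --pt "-0.5 0 0 0 0 0 0" --pt "-0.5 0 0 0 0 0 0" --pt "-0.5 0 0 0 0 0 0"

```text
t: 4.68
eef_pos: [0.4675, -0.2793, 0.0284]
tool_rot: [[0.857, 0.515, 0.001], [0.515, -0.857, -0.0], [0.0, 0.001, -1.0]]
wrist_force: [0.4, 0.9, 0.5]
width: 0.0215
gripper_force: 0.0
```

The fingers closed on nothing, so I'll look before moving again.

```bash
python3 - <<'E'
from h import *
p,W=cloud("top");ps,Ws=cloud("scene")
a=cv2.resize(p[140:300,340:500,::-1],(480,480),interpolation=2);b=cv2.resize(ps[150:310,180:340,::-1],(320,480)) if 0 else cv2.resize(ps[160:300,190:300,::-1],(320,480))
cv2.imwrite("pics/m1.png",np.hstack([a,b]))
E
```

```text
(no output)
```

View pics/m1.png

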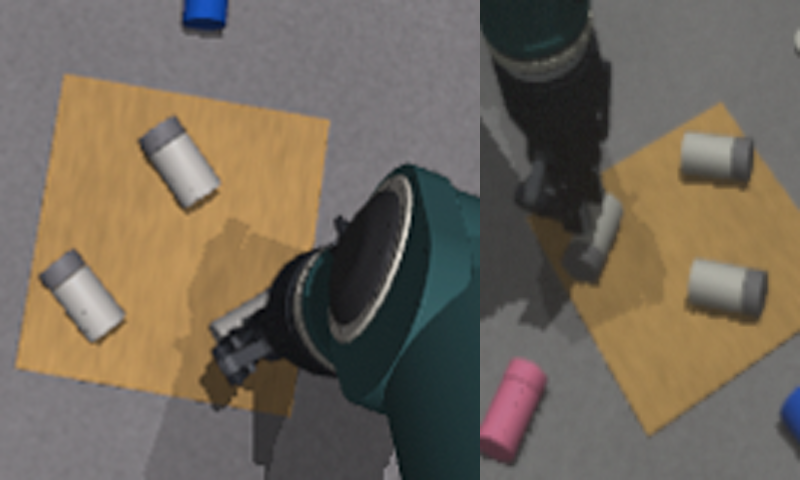

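The gripper is beside the can rather than astride it. In the top crop the finger is at about (235,360) and the can at (240,315). I'll measure both to find the offset.

```bash
python3 - <<'E'
from h import *
np.set_printoptions(suppress=True,precision=1)
a=np.radians(-59);ey=np.array([np.cos(a),np.sin(a)]);ex=np.array([-ey[1],ey[0]]);tcp=np.array(r.sense()['eef_pos'])
for n in("top","scene"):
    p,W=cloud(n);sp=p.max(2)
    D=np.hypot(W[...,0]-tcp[0],W[...,1]-tcp[1])<.09
    L=(W[...,:2]-tcp[:2])*1000;X=L@ex;Y=L@ey;Z=W[...,2]*1000
    can=D&(Z>9)&(Z<42)&(p.min(2)>95)&(p.max(2).astype(int)-p.min(2)<30)
    print(n,"can",can.sum(),"x",np.percentile(X[can],[2,50,98]),"y",np.percentile(Y[can],[2,50,98]),"z",np.percentile(Z[can],[2,50,98]))
    for lo,hi in((8,20),(20,40),(40,60),(60,80)):
        f=D&(Z>lo)&(Z<hi)&(sp<75)
        if f.sum()>5: print(" dark z",lo,hi,f.sum(),"x",np.percentile(X[f],[2,50,98]),"y",np.percentile(Y[f],[2,50,98]))
E
```

```text
top can 86 x [ 6.4 12.2 15.9] y [-31.  -14.8   9.8] z [22.7 29.7 34.6]
 dark z 20 40 6 x [ 5.6  7.1 10.7] y [-33.7 -33.2 -22. ]
scene can 82 x [ 5.  11.2 15.9] y [-28.3 -10.   12.8] z [22.1 30.4 35.8]
 dark z 8 20 33 x [-10.1   5.2  17. ] y [ 4.4 30.1 32. ]
 dark z 20 40 115 x [-11.7   1.5  15.6] y [-16.5  22.   31.6]
 dark z 40 60 43 x [-5.   4.9 10.4] y [-12.   -8.2  25.4]
 dark z 60 80 67 x [-5.5  6.2 10.9] y [-13.6  13.3  26. ]
```

```bash
python3 - <<'E'
from h import *
np.set_printoptions(suppress=True,precision=3)
p,W=cloud("top");ps,Ws=cloud("scene")
for u,v in((416,258),(418,260),(420,262),(424,258),(428,256),(415,263),(421,254)): print(u,v,W[v,u],p[v,u])
print(r.sense()['eef_pos'],r.sense()['width'])
for u,v in((208,214),(212,216),(220,215),(224,220),(227,224),(230,228),(222,205),(229,218)): print("s",u,v,Ws[v,u],ps[v,u])
a=cv2.resize(p[215:295,385:465,::-1],(400,400),interpolation=2);b=cv2.resize(ps[175:255,190:270,::-1],(400,400),interpolation=2)
cv2.imwrite("pics/m2.png",np.clip(np.hstack([a,b])*1.8,0,255))
E
```

```text
416 258 [ 0.442 -0.228  0.143] [64 65 70]
418 260 [ 0.438 -0.231  0.146] [77 78 84]
420 262 [ 0.435 -0.235  0.143] [44 45 49]
424 258 [ 0.442 -0.24   0.152] [72 73 78]
428 256 [ 0.445 -0.246  0.157] [65 65 69]
415 263 [ 0.433 -0.226  0.143] [63 65 70]
421 254 [ 0.45  -0.247  0.102] [39 40 44]
[ 0.467 -0.279  0.028] 0.02135933401055428
s 208 214 [ 0.495 -0.326  0.145] [65 66 69]
s 212 216 [ 0.504 -0.322  0.144] [41 41 42]
s 220 215 [ 0.485 -0.297  0.107] [34 33 31]
s 224 220 [ 0.486 -0.291  0.083] [48 45 44]
s 227 224 [ 0.483 -0.285  0.058] [52 53 51]
s 230 228 [ 0.478 -0.279  0.031] [140 140 132]
s 222 205 [ 0.492 -0.288  0.142] [32 31 29]
s 229 218 [ 0.468 -0.269  0.053] [34 33 28][ WARN:0@2.113] global loadsave.cpp:1063 imwrite_ Unsupported depth image for selected encoder is fallbacked to CV_8U.
```

View pics/m2.png

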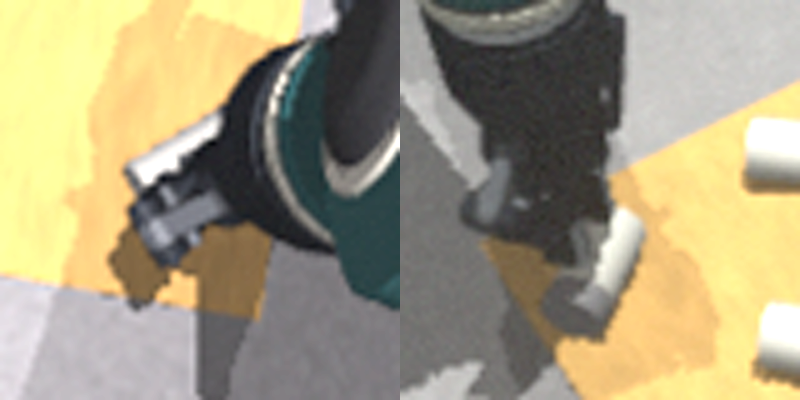

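The fingers appear to sit above the can: dark points near the tips are at z≈0.05, although the TCP reads 0.028. I'll lift clear and measure the tip height relative to the reported TCP.

Request:
drive_tool --pt "-0.5 0 0 -1 0 0 0" --pt "-0.5 0 0 -1 0 0 0" --pt "-0.5 0 0 -1 0 0 0" --pt "-0.5 0 0 -1 0 0 0"

```text
t: 5.48
eef_pos: [0.4673, -0.2791, 0.1087]
tool_rot: [[0.857, 0.515, -0.0], [0.515, -0.857, 0.0], [-0.0, -0.0, -1.0]]
wrist_force: [-0.4, 1.3, -0.1]
width: 0.0213
gripper_force: 0.0
```

```bash
cat >> h.py <<'E'
def tips(rad=.08,zmax=.2):
    s=r.sense();tcp=np.array(s['eef_pos']);R=np.array(s['tool_rot']);print("tcp",tcp.round(4),"w",round(float(s['width']),4))
    for n in("top","scene"):
        p,W=cloud(n);L=(W-tcp)@R*1000
        m=(np.abs(L[...,0])<40)&(np.abs(L[...,1])<70)&(W[...,2]>.042)&(L[...,2]>-130)
        for lo in range(-130,60,10):
            f=m&(L[...,2]>=lo)&(L[...,2]<lo+10)
            if f.sum()>3: print(n,"toolz",lo,f.sum(),"x",np.percentile(L[f][:,0],[3,97]).round(),"y",np.percentile(L[f][:,1],[3,50,97]).round())
E
python3 - <<'E'
from h import *
tips()
p,W=cloud("scene");b=cv2.resize(p[155:255,180:280,::-1],(500,500),interpolation=2)
cv2.imwrite("pics/m3.png",np.clip(b*1.8,0,255).astype(np.uint8))
E
```

```text
tcp [ 0.4673 -0.2791  0.1087] w 0.0213
top toolz -130 71 x [-7. 10.] y [-51. -43. -35.]
top toolz -120 146 x [-11.  11.] y [-65. -59. -45.]
top toolz -110 41 x [-11.  16.] y [-53. -48. -22.]
top toolz -100 13 x [11. 16.] y [-55. -23. -19.]
top toolz -90 32 x [-10.  15.] y [-50. -25. -21.]
top toolz -80 35 x [ 1. 11.] y [-42. -32. -24.]
top toolz -70 11 x [ 6. 12.] y [-34. -25. -21.]
top toolz -40 4 x [ 6. 10.] y [-21. -20. -17.]
top toolz -30 5 x [ 7. 10.] y [-19. -18. -13.]
scene toolz -130 135 x [-4. 21.] y [-6. 41. 63.]
scene toolz -120 154 x [-9. 19.] y [-57.  49.  67.]
scene toolz -110 85 x [-3. 18.] y [-55.  20.  64.]
scene toolz -100 110 x [-6. 17.] y [-51.  16.  58.]
scene toolz -90 83 x [-6. 17.] y [-48.  22.  53.]
scene toolz -80 86 x [-6. 14.] y [-36.  21.  47.]
scene toolz -70 46 x [-4. 14.] y [-21.  -9.  43.]
scene toolz -60 36 x [-1. 11.] y [-15.  -8.  26.]
scene toolz -50 51 x [-3. 11.] y [-12.  16.  27.]
scene toolz -40 46 x [-3. 11.] y [-13.  16.  28.]
scene toolz -30 31 x [-4. 12.] y [-13.  -7.  25.]
```

View pics/m3.png

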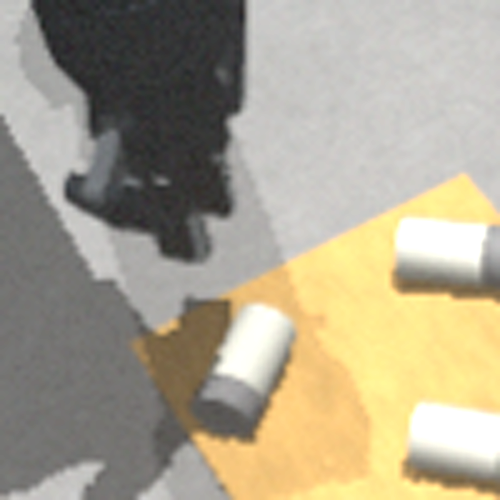

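The picture shows the fingers ending well above the can, at about (195,258) in the crop. The clouds put the tips roughly 20 mm behind the reported TCP, where the interface text says 19 mm ahead. The lateral position agrees. I'll measure the tip with the fingers both shut and open, and use that instead of the stated figure.

```bash
cat > tz.py <<'E'
from h import *
s=r.sense();tcp=np.array(s['eef_pos']);R=np.array(s['tool_rot']);print("w",s['width'],tcp)
for n in("top","scene"):
    p,W=cloud(n);L=(W-tcp)@R*1000
    m=(np.abs(L[...,0])<25)&(np.abs(L[...,1])<65)&(W[...,2]>.045)
    for sg in(-1,1):
        f=L[m&(L[...,1]*sg>0)];f=f[np.argsort(-f[:,2])][:8]
        print(n,sg,"tip toolz",f[:,2].round(1),"x",f[:,0].round(),"y",f[:,1].round())
E
python3 tz.py
```

```text
w 0.021256671305571625 [ 0.46798809 -0.27951717  0.10880974]
top -1 tip toolz [-21.4 -22.7 -24.4 -25.2 -28.1 -30.  -33.  -34.2] x [ 7. 10.  9.  6. 10.  9. 10.  7.] y [-19. -13. -19. -19. -17. -19. -15. -19.]
top 1 tip toolz [-334.7 -334.7 -337.8 -338.1 -338.5 -338.7 -340.3 -341.9] x [6. 5. 4. 5. 5. 5. 4. 4.] y [48. 49. 47. 46. 48. 48. 47. 47.]
scene -1 tip toolz [-16.9 -18.2 -18.9 -20.4 -20.5 -21.6 -21.6 -21.9] x [ 2.  1.  6. -4.  9.  6.  4. -1.] y [-11.  -9. -10.  -9.  -9. -11. -10.  -9.]
scene 1 tip toolz [-17.8 -19.2 -20.7 -22.3 -22.9 -23.3 -24.3 -24.9] x [ 5.  3.  8. 10.  9.  9.  5.  6.] y [17. 18. 18. 16. 14. 17. 19. 16.]
```

Request:
drive_tool --pt "1 0 0 0 0 0 0" --pt "1 0 0 0 0 0 0" --pt "1 0 0 0 0 0 0" --pt "1 0 0 0 0 0 0" --pt "1 0 0 0 0 0 0" --pt "1 0 0 0 0 0 0"

```text
t: 6.48
eef_pos: [0.4674, -0.2792, 0.1081]
tool_rot: [[0.857, 0.515, 0.0], [0.515, -0.857, -0.0], [0.0, 0.0, -1.0]]
wrist_force: [-0.5, -0.6, -0.7]
width: 0.0853
gripper_force: 0.0
```

```bash
python3 tz.py
```

```text
w 0.085259151426487 [ 0.46741533 -0.27918534  0.10810453]
top -1 tip toolz [-34.  -35.1 -38.5 -39.  -42.8 -45.5 -46.7 -48.1] x [ 7. 10. 10.  9.  7. 10.  9. 10.] y [-51. -49. -46. -51. -51. -50. -51. -46.]
top 1 tip toolz [-333.5 -336.5 -336.8 -337.4 -339.1 -339.4 -340.3 -340.7] x [5. 5. 4. 5. 4. 5. 5. 4.] y [49. 47. 47. 48. 47. 47. 48. 47.]
scene -1 tip toolz [-30.7 -31.1 -32.3 -32.7 -33.6 -34.1 -34.7 -34.8] x [  2.   4.  -6.   8.  -7. -10.   5.   8.] y [-42. -43. -42. -45. -41. -43. -43. -40.]
scene 1 tip toolz [-31.7 -33.8 -34.9 -35.4 -37.5 -38.3 -39.  -39.2] x [ 8.  6. 12.  9. 11. -0. 13. 13.] y [50. 50. 46. 50. 48. 55. 46. 52.]
```

Measured tips: 17 mm behind the reported TCP at 21 mm opening and 30 mm behind when open, so about 23 mm behind at 60 mm. I'll aim the tips 10 mm below the can's axis, which puts the reported TCP z near −0.014.

Request:
drive_tool --pt "1 0.05 -0.04 1 0 0 0" --pt "1 0 0 1 0 0 0" --pt "1 0 0 1 0 0 0" --pt "1 0 0 1 0 0 0" --pt "1 0 0 1 0 0 0" --pt "1 0 0 0.55 0 0 0" --pt "1 0 0 0.3 0 0 0" --pt "1 0 0 0.25 0 0 0"

```text
t: 7.58
eef_pos: [0.4682, -0.2781, -0.0138]
tool_rot: [[0.857, 0.515, 0.001], [0.515, -0.857, -0.0], [0.0, 0.001, -1.0]]
wrist_force: [1.2, 0.4, 0.4]
width: 0.0851
gripper_force: 0.0
```

Request:
drive_tool --pt "0 0 0 0 0 0 0" --pt "0 0 0 0 0 0 0" --pt "0 0 0 0 0 0 0" --pt "0 0 0 0 0 0 0" --pt "0 0 0 0 0 0 0"

```text
t: 8.2
eef_pos: [0.4683, -0.2783, -0.0134]
tool_rot: [[0.857, 0.515, 0.001], [0.515, -0.857, -0.001], [0.0, 0.001, -1.0]]
wrist_force: [-0.9, -0.4, 6.0]
width: 0.0595
gripper_force: 43.6
```

Gripped at 59.5 mm with 43 N. Next I lift, turn to the lane direction and carry it to the left gap.

Request:
drive_tool --pt "0 0 0 -0.5 0 0 0" --pt "0 0 0 -1 0 0 -0.99" --pt "0 0 0 -1 0 0 -0.99" --pt "0 0 0 -1 0 0 -0.99" --pt "0 0 0 -1 0 0 -0.99" --pt "0 0 0 -0.5 0 0 -0.99" --pt "0 0.5 -0.144 0 0 0 -0.98" --pt "0 1 -0.288 0 0 0 0"

```text
t: 9.2
eef_pos: [0.4731, -0.2479, 0.0863]
tool_rot: [[0.425, 0.905, -0.0], [0.905, -0.425, -0.0], [-0.0, -0.0, -1.0]]
wrist_force: [-0.0, 1.2, -0.5]
width: 0.0594
gripper_force: 43.2
```

Request:
drive_tool --pt "0 1 -0.288 0 0 0 0" --pt "0 1 -0.288 0 0 0 0" --pt "0 1 -0.288 0 0 0 0" --pt "0 1 -0.288 0 0 0 0" --pt "0 1 -0.288 0 0 0 0" --pt "0 1 -0.288 0 0 0 0" --pt "0 1 -0.288 0 0 0 0" --pt "0 1 -0.288 0 0 0 0"

```text
t: 10.2
eef_pos: [0.4992, -0.0822, 0.0861]
tool_rot: [[0.423, 0.906, -0.001], [0.906, -0.423, -0.0], [-0.0, -0.001, -1.0]]
wrist_force: [0.7, 0.4, -1.1]
width: 0.0593
gripper_force: 43.2
```

Request:
drive_tool --pt "0 1 -0.288 0 0 0 0" --pt "0 1 -0.288 0 0 0 0" --pt "0 1 -0.288 0 0 0 0" --pt "0 1 -0.288 0 0 0 0" --pt "0 1 -0.288 0 0 0 0" --pt "0 1 -0.288 0 0 0 0" --pt "0 1 -0.288 0 0 0 0" --pt "0 1 -0.288 0 0 0 0"

```text
t: 11.2
eef_pos: [0.5252, 0.0821, 0.0861]
tool_rot: [[0.423, 0.906, -0.001], [0.906, -0.423, -0.0], [-0.001, -0.001, -1.0]]
wrist_force: [-0.2, -0.6, -1.0]
width: 0.0593
gripper_force: 43.2
```

```bash
python3 -c "
from h import *
go(.5477,.2276,-25,.0155)"
```

```text
t 11.2 pos [0.5252 0.0821 0.0861] yaw -25.0 zaxis [-0.001 -0.    -1.   ] w 0.0593 
turn_z total -0.01 tool x 7.07 y -2.05 z 3.53
```

Request:
drive_tool --pt "0 0.9 -0.26 0 0 0 0" --pt "0 0.9 -0.26 0 0 0 0" --pt "0 0.9 -0.26 0 0 0 0" --pt "0 0.9 -0.26 0 0 0 0" --pt "0 0.9 -0.26 0 0 0 0" --pt "0 0.9 -0.26 0 0 0 0" --pt "0 0.9 -0.26 0 0 0 0" --pt "0 0.77 -0.23 0.5 0 0 0"

```text
t: 12.2
eef_pos: [0.5491, 0.2287, 0.0764]
tool_rot: [[0.423, 0.906, 0.002], [0.906, -0.423, 0.001], [0.001, 0.001, -1.0]]
wrist_force: [-0.4, -1.1, -0.4]
width: 0.0594
gripper_force: 43.2
```

```bash
cat > hold.py <<'E'
from h import *
import sys
np.set_printoptions(suppress=True,precision=1)
# white can points in the tray frame (each camera's own tray centre); args: zlo zhi in mm
lo,hi=map(float,sys.argv[1:3]);a=np.radians(-25);ex=np.array([np.cos(a),np.sin(a)]);ey=np.array([-ex[1],ex[0]])
s=r.sense();print("t",round(float(s['t']),2),"tcp tray frame",((np.array(s['eef_pos'])[:2]-[.5404,.2120])@np.c_[ex,ey]*1000).round(1),"z",s['eef_pos'][2])
for n,c in(("top",(.5392,.2136)),("scene",(.5416,.2105))):
    p,W=cloud(n);L=(W[...,:2]-c)*1000;X=L@ex;Y=L@ey;Z=W[...,2]*1000
    m=(abs(X)<45)&(abs(Y)<60)&(Z>lo)&(Z<hi)&(p.max(2).astype(int)-p.min(2)<25)&(p.min(2)>(85 if len(sys.argv)<4 else int(sys.argv[3])))
    if m.sum()<5: print(n,"few");continue
    print(n,m.sum(),"x",np.percentile(X[m],[1,50,99]),"y",np.percentile(Y[m],[1,50,99]),"z",np.percentile(Z[m],[1,50,99]))
E
python3 hold.py 60 115; python3 -c "
from h import *
go(.5477,.2276,-25,.0155)"
```

```text
t 12.2 tcp tray frame [ 0.8 18.8] z 0.07635307200878964
top 15 x [-40.4 -10.4  15.4] y [ 0.9  2.  10.8] z [104.8 107.7 114.4]
scene few
t 12.3 pos [0.5473 0.2293 0.0747] yaw -24.9 zaxis [-0.002  0.001 -1.   ] w 0.0596 
turn_z total 0.02 tool x -0.07 y 0.05 z 2.96
```

```bash
python3 hold.py 85 128 60; python3 - <<'E'
from h import *
p,W=cloud("scene");b=cv2.resize(p[70:190,320:440,::-1],(480,480),interpolation=2)
cv2.imwrite("pics/m4.png",np.clip(b*1.8,0,255).astype(np.uint8))
E
```

```text
t 12.3 tcp tray frame [-1.1 18.6] z 0.074742341032344
top 358 x [-41.   -6.3  25. ] y [ 1.   9.  23.1] z [104.2 120.2 125.8]
scene 136 x [-34.3  -7.5  34.9] y [ 0.1  7.8 28.5] z [ 97.9 119.1 125.1]
```

View pics/m4.png

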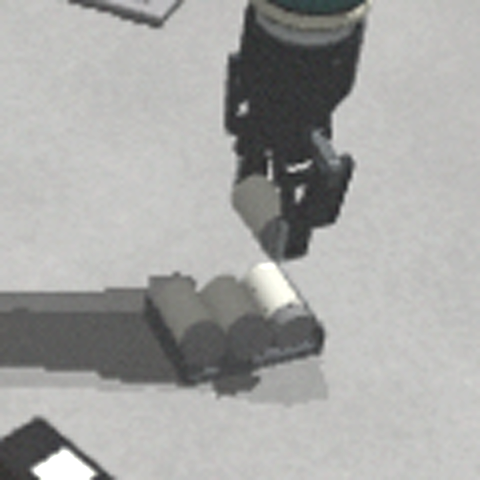

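The view shows the can held above the left gap at about (258,205), lid towards the camera, with the bottom row undisturbed. I'll fit its circle in the tray cross-section.

```bash
cat > fit.py <<'E'
from h import *
import sys
from scipy.optimize import least_squares
# fit R=16.5 circles (tray y,z) to canister points; args: triples y0 z0 ...
a=np.radians(-25);ex=np.array([np.cos(a),np.sin(a)]);ey=np.array([-ex[1],ex[0]])
s=r.sense();print("t",round(float(s['t']),2),"tcp",((np.array(s['eef_pos'])[:2]-[.5404,.2120])@np.c_[ex,ey]*1000).round(1),"z",round(s['eef_pos'][2]*1000,1),"w",round(float(s['width']),4))
V=list(map(float,sys.argv[1:]))
for n,c in(("top",(.5392,.2136)),("scene",(.5416,.2105))):
    p,W=cloud(n);L=(W[...,:2]-c)*1000;X=L@ex;Y=L@ey;Z=W[...,2]*1000;g=(p.max(2).astype(int)-p.min(2)<28)&(p.min(2)>55)
    for y0,z0 in zip(V[::2],V[1::2]):
        d=np.hypot(Y-y0,Z-z0);m=g&(abs(X)<45)&(d<22)&(d>11)
        if m.sum()<15: print(n,y0,"few");continue
        f=least_squares(lambda q:np.hypot(Y[m]-q[0],Z[m]-q[1])-16.5,(y0,z0),loss="soft_l1")
        i=m&(abs(np.hypot(Y-f.x[0],Z-f.x[1])-16.5)<3)
        k=i.sum();A=np.polyfit(X[i],Y[i],1)
        print(n,(y0,z0),k,"centre y,z",f.x.round(1),"x ends",np.percentile(X[i],[2,98]).round(1))
E
python3 fit.py 17 108 34.5 20.5 0 20.5 -34.5 20.5
```

```text
t 12.45 tcp [ 1.  16.2] z 75.6 w 0.0594
top (17.0, 108.0) 344 centre y,z [ 15.6 107.9] x ends [-27.5  21.6]
top (34.5, 20.5) 241 centre y,z [34.5 19.1] x ends [-43.3  41.5]
top (0.0, 20.5) 425 centre y,z [ 1.1 19.7] x ends [-38.9  37.8]
top (-34.5, 20.5) 391 centre y,z [-33.6  19.9] x ends [-38.9  37.9]
scene (17.0, 108.0) 130 centre y,z [ 16.7 107.9] x ends [-29.1  29.9]
scene (34.5, 20.5) 154 centre y,z [36.  19.1] x ends [-28.5  39.5]
scene (0.0, 20.5) 141 centre y,z [ 2.3 19.6] x ends [-28.4  34.7]
scene (-34.5, 20.5) 128 centre y,z [-32.5  19.4] x ends [-32.5  22.8]
```

Request:
drive_tool --pt "0 0.08 0 0.5 0 0 0" --pt "0 0 0 0.7 0 0 0" --pt "0 0 0 0.7 0 0 0" --pt "0 0 0 0.5 0 0 0" --pt "0 0 0 0.2 0 0 0" --pt "0 0 0 0.15 0 0 0" --pt "0 0 0 0 0 0 0"

```text
t: 13.42
eef_pos: [0.5491, 0.2286, 0.0211]
tool_rot: [[0.423, 0.906, 0.0], [0.906, -0.423, 0.0], [0.0, 0.0, -1.0]]
wrist_force: [-0.2, 0.5, -1.1]
width: 0.0595
gripper_force: 43.3
```

```bash
python3 fit.py 17 53 34.5 20.5 0 20.5 -34.5 20.5
```

```text
t 13.43 tcp [ 0.9 18.7] z 21.1 w 0.0595
top (17.0, 53.0) 265 centre y,z [17.1 52.8] x ends [-27.7  23.3]
top (34.5, 20.5) 19 centre y,z [32.6 17.3] x ends [-43.2  41.7]
top (0.0, 20.5) 312 centre y,z [ 0.3 19.8] x ends [-39.5  24.1]
top (-34.5, 20.5) 400 centre y,z [-33.5  19.6] x ends [-32.   37.8]
scene (17.0, 53.0) 119 centre y,z [18.5 52.1] x ends [-32.5  26.2]
scene (34.5, 20.5) 31 centre y,z [38.  17.7] x ends [ 7.5 44.7]
scene (0.0, 20.5) 117 centre y,z [ 1.2 19.2] x ends [-27.1  16.3]
scene (-34.5, 20.5) 137 centre y,z [-32.2  19.5] x ends [-31.7  37.7]
```

Request:
drive_tool --pt "0 0 0 0.1 0 0 0" --pt "0 0 0 0.06 0 0 0" --pt "0 0 0 0 0 0 0"

```text
t: 13.9
eef_pos: [0.549, 0.2284, 0.0178]
tool_rot: [[0.423, 0.906, -0.0], [0.906, -0.423, -0.0], [-0.0, -0.0, -1.0]]
wrist_force: [-0.7, 0.4, -1.6]
width: 0.0594
gripper_force: 43.3
```

Request:
drive_tool --pt "0 0 0 0.04 0 0 0" --pt "0 0 0 0 0 0 0"

```text
t: 14.15
eef_pos: [0.549, 0.2285, 0.017]
tool_rot: [[0.423, 0.906, -0.0], [0.906, -0.423, -0.0], [-0.0, -0.0, -1.0]]
wrist_force: [-0.7, 0.1, -1.0]
width: 0.0594
gripper_force: 43.3
```

Request:
drive_tool --pt "0 0 0 0.05 0 0 0" --pt "0 0 0 0 0 0 0"

```text
t: 14.4
eef_pos: [0.5491, 0.2286, 0.016]
tool_rot: [[0.423, 0.906, 0.0], [0.906, -0.423, 0.0], [0.0, 0.0, -1.0]]
wrist_force: [-0.5, -0.2, -1.5]
width: 0.0592
gripper_force: 43.4
```

Request:
drive_tool --pt "0 0 0 0.04 0 0 0" --pt "0 0 0 0 0 0 0"

```text
t: 14.65
eef_pos: [0.5493, 0.2289, 0.0158]
tool_rot: [[0.423, 0.906, 0.001], [0.906, -0.423, 0.0], [0.001, 0.0, -1.0]]
wrist_force: [-0.3, 0.2, 4.6]
width: 0.0594
gripper_force: 43.9
```

Contact came at TCP z 0.0158, as predicted. Now I release and lift.

Request:
drive_tool --pt "0.5 0 0 0 0 0 0" --pt "0.7 0 0 0 0 0 0" --pt "1 0 0 0 0 0 0" --pt "1 0 0 0 0 0 0" --pt "1 0 0 -0.5 0 0 0" --pt "1 0 0 -1 0 0 0" --pt "1 0 0 -1 0 0 0" --pt "1 0 0 -1 0 0 0"

```text
t: 15.65
eef_pos: [0.5495, 0.2287, 0.0874]
tool_rot: [[0.423, 0.906, 0.001], [0.906, -0.423, 0.0], [0.001, 0.001, -1.0]]
wrist_force: [-0.3, -0.1, -0.4]
width: 0.0858
gripper_force: 0.0
```

```bash
python3 fit.py 17 48.6 34.5 20.5 0 20.5 -34.5 20.5;  python3 -c "
from h import *
go(.582,-.2247,35,-.0134)"
```

```text
t 15.65 tcp [ 1.2 18.9] z 87.4 w 0.0858
top (17.0, 48.6) 443 centre y,z [17.3 47.8] x ends [-28.1  28.9]
top (34.5, 20.5) 211 centre y,z [37.1 18.6] x ends [-42.4  43.2]
top (0.0, 20.5) 327 centre y,z [ 0.4 19.6] x ends [-39.9  36.2]
top (-34.5, 20.5) 394 centre y,z [-33.7  19.9] x ends [-39.9  37.9]
scene (17.0, 48.6) 166 centre y,z [18.4 47. ] x ends [-29.1  30.2]
scene (34.5, 20.5) 31 centre y,z [37.8 17.6] x ends [-34.6  44.3]
scene (0.0, 20.5) 116 centre y,z [ 1.5 19.1] x ends [-28.1  38.6]
scene (-34.5, 20.5) 129 centre y,z [-32.4  19.5] x ends [-32.6  30.5]
t 15.75 pos [0.5509 0.2294 0.0887] yaw -25.1 zaxis [ 0.005  0.002 -1.   ] w 0.0852 
turn_z total -10.48 tool x -19.49 y -11.75 z 5.10
```

The first canister is seated: y≈17.8 and x≈0.5 in the tray frame. Next is canister A, at yaw 35.

Request:
drive_tool --pt "1 0 0 0 0 0 -1" --pt "1 0 0 0 0 0 -1" --pt "1 0 0 0 0 0 -1" --pt "1 0 0 0 0 0 -1" --pt "1 0 0 0 0 0 -1" --pt "1 0 0 0 0 0 -1" --pt "1 0 0 0 0 0 -1" --pt "1 0 0 0 0 0 -1"

```text
t: 16.75
eef_pos: [0.5488, 0.2282, 0.0849]
tool_rot: [[-0.358, 0.934, -0.001], [0.934, 0.358, -0.0], [-0.0, -0.001, -1.0]]
wrist_force: [0.1, -0.4, -0.3]
width: 0.0853
gripper_force: 0.0
```

Request:
drive_tool --pt "1 0 0 0 0 0 -1" --pt "1 0 0 0 0 0 -1" --pt "1 0 0 0 0 0 -0.48" --pt "1 -0.975 -0.5875 0 0 0 0" --pt "1 -0.975 -0.5875 0 0 0 0" --pt "1 -0.975 -0.5875 0 0 0 0" --pt "1 -0.975 -0.5875 0 0 0 0" --pt "1 -0.975 -0.5875 0 0 0 0"

```text
t: 17.75
eef_pos: [0.5566, 0.114, 0.085]
tool_rot: [[-0.574, 0.819, -0.001], [0.819, 0.574, -0.0], [0.0, -0.001, -1.0]]
wrist_force: [-0.4, -0.9, 0.4]
width: 0.0856
gripper_force: 0.0
```

Request:
drive_tool --pt "1 -0.975 -0.5875 0 0 0 0" --pt "1 -0.975 -0.5875 0 0 0 0" --pt "1 -0.975 -0.5875 0 0 0 0" --pt "1 -0.975 -0.5875 0 0 0 0" --pt "1 -0.975 -0.5875 0 0 0 0" --pt "1 -0.975 -0.5875 0 0 0 0" --pt "1 -0.975 -0.5875 0 0 0 0" --pt "1 -0.975 -0.5875 0 0 0 0"

```text
t: 18.75
eef_pos: [0.569, -0.0676, 0.085]
tool_rot: [[-0.574, 0.819, -0.001], [0.819, 0.574, -0.0], [0.0, -0.001, -1.0]]
wrist_force: [-0.2, -0.1, 1.0]
width: 0.0856
gripper_force: 0.0
```

Request:
drive_tool --pt "1 -0.975 -0.5875 0 0 0 0" --pt "1 -0.975 -0.5875 0 0 0 0" --pt "1 -0.975 -0.5875 0 0 0 0" --pt "1 -0.975 -0.5875 0 0 0 0" --pt "1 -0.975 -0.5875 0 0 0 0" --pt "1 -0.975 -0.5875 0 0 0 0"

```text
t: 19.5
eef_pos: [0.5783, -0.2038, 0.0849]
tool_rot: [[-0.574, 0.819, -0.001], [0.819, 0.574, 0.0], [0.0, -0.001, -1.0]]
wrist_force: [1.0, 0.2, -0.5]
width: 0.0854
gripper_force: 0.0
```

```bash
python3 -c "
from h import *
go(.582,-.2247,35,-.0134)"
```

```text
t 19.5 pos [ 0.5783 -0.2038  0.0849] yaw 35.0 zaxis [-0.001  0.    -1.   ] w 0.0854 
turn_z total -0.0 tool x -0.96 y -0.45 z 4.92
```

Request:
drive_tool --pt "1 -0.96 -0.45 0 0 0 0" --pt "1 0 0 1 0 0 0" --pt "1 0 0 1 0 0 0" --pt "1 0 0 1 0 0 0" --pt "1 0 0 0.9 0 0 0" --pt "1 0 0 0.5 0 0 0" --pt "1 0 0 0.3 0 0 0" --pt "1 0 0 0.2 0 0 0"

```text
t: 20.5
eef_pos: [0.5827, -0.224, -0.0127]
tool_rot: [[-0.574, 0.819, 0.001], [0.819, 0.574, -0.0], [-0.001, 0.0, -1.0]]
wrist_force: [-0.0, -0.1, -0.0]
width: 0.0852
gripper_force: 0.0
```

Request:
drive_tool --pt "0 0 0 0 0 0 0" --pt "0 0 0 0 0 0 0" --pt "0 0 0 0 0 0 0" --pt "0 0 0 0 0 0 0"

```text
t: 21.0
eef_pos: [0.5829, -0.2241, -0.012]
tool_rot: [[-0.574, 0.819, 0.001], [0.819, 0.574, -0.0], [-0.001, 0.001, -1.0]]
wrist_force: [-0.6, 0.1, 4.1]
width: 0.0593
gripper_force: 43.7
```

```bash
python3 -c "
from h import *
go(.5344,.1973,-25,.0157)"
```

```text
t 21.0 pos [ 0.5829 -0.2241 -0.012 ] yaw 35.0 zaxis [ 0.001 -0.    -1.   ] w 0.0593 
turn_z total 10.47 tool x 18.07 y -11.1 z -1.39
```

Request:
drive_tool --pt "0 0 0 -0.5 0 0 0" --pt "0 0 0 -1 0 0 1" --pt "0 0 0 -1 0 0 1" --pt "0 0 0 -1 0 0 1" --pt "0 0 0 -1 0 0 1" --pt "0 0 0 -0.7 0 0 1" --pt "0 0 0 0 0 0 1" --pt "0 0 0 0 0 0 1"

```text
t: 22.0
eef_pos: [0.5821, -0.2238, 0.0918]
tool_rot: [[0.092, 0.996, -0.0], [0.996, -0.092, -0.0], [-0.0, -0.0, -1.0]]
wrist_force: [0.9, 0.3, -1.6]
width: 0.0593
gripper_force: 43.2
```

Request:
drive_tool --pt "0 0 0 0 0 0 1" --pt "0 0 0 0 0 0 1" --pt "0 0 0 0 0 0 1" --pt "0 0 0 0 0 0 0.47" --pt "0 0.95 -0.584 0 0 0 0" --pt "0 0.95 -0.584 0 0 0 0" --pt "0 0.95 -0.584 0 0 0 0" --pt "0 0.95 -0.584 0 0 0 0"

```text
t: 23.0
eef_pos: [0.5718, -0.1328, 0.0914]
tool_rot: [[0.421, 0.907, -0.0], [0.907, -0.421, 0.0], [0.0, -0.0, -1.0]]
wrist_force: [0.5, -0.1, -0.2]
width: 0.0593
gripper_force: 43.2
```

Request:
drive_tool --pt "0 0.95 -0.584 0 0 0 0" --pt "0 0.95 -0.584 0 0 0 0" --pt "0 0.95 -0.584 0 0 0 0" --pt "0 0.95 -0.584 0 0 0 0" --pt "0 0.95 -0.584 0 0 0 0" --pt "0 0.95 -0.584 0 0 0 0" --pt "0 0.95 -0.584 0 0 0 0" --pt "0 0.95 -0.584 0 0 0 0"

```text
t: 24.0
eef_pos: [0.5508, 0.0442, 0.0914]
tool_rot: [[0.421, 0.907, -0.0], [0.907, -0.421, 0.0], [0.0, -0.0, -1.0]]
wrist_force: [0.7, 0.5, -1.7]
width: 0.0593
gripper_force: 43.2
```

Request:
drive_tool --pt "0 0.95 -0.584 0 0 0 0" --pt "0 0.95 -0.584 0 0 0 0" --pt "0 0.95 -0.584 0 0 0 0" --pt "0 0.95 -0.584 0 0 0 0" --pt "0 0.95 -0.584 0 0 0 0" --pt "0 0.95 -0.584 0 0 0 0"

```text
t: 24.75
eef_pos: [0.535, 0.177, 0.0914]
tool_rot: [[0.421, 0.907, -0.0], [0.907, -0.421, 0.0], [0.0, -0.0, -1.0]]
wrist_force: [-0.1, 1.1, -0.9]
width: 0.0595
gripper_force: 43.2
```

```bash
python3 -c "
from h import *
go(.5344,.1973,-25,.0171)"
```

```text
t 24.75 pos [0.535  0.177  0.0914] yaw -24.9 zaxis [-0.  0. -1.] w 0.0595 
turn_z total 0.02 tool x 0.91 y -0.46 z 3.72
```

Now the last of the approach, then down to about 30 mm above the seat, where I check the fit.

Request:
drive_tool --pt "0 0.5 -0.23 0 0 0 0" --pt "0 0.41 -0.23 0.4 0 0 0" --pt "0 0 0 0.8 0 0 0" --pt "0 0 0 0.8 0 0 0" --pt "0 0 0 0.2 0 0 0" --pt "0 0 0 0 0 0 0" --pt "0 0 0 0 0 0 0"

```text
t: 25.62
eef_pos: [0.536, 0.1952, 0.0476]
tool_rot: [[0.423, 0.906, 0.001], [0.906, -0.423, 0.0], [0.0, 0.0, -1.0]]
wrist_force: [-1.0, 0.7, -1.0]
width: 0.0593
gripper_force: 43.3
```

```bash
python3 fit.py -17.2 79 17.3 48.6 -34.5 20.5 0 20.5; python3 -c "
from h import *
go(.5344,.1973,-25,.0171)"
```

```text
t 25.62 tcp [  3.1 -17.1] z 47.6 w 0.0593
top (-17.2, 79.0) 255 centre y,z [-17.7  79.1] x ends [-26.  23.]
top 17.3 few
top (-34.5, 20.5) 362 centre y,z [-34.3  19.7] x ends [-39.   24.9]
top (0.0, 20.5) 62 centre y,z [-1.5 18.1] x ends [-44.2  42.2]
scene (-17.2, 79.0) 131 centre y,z [-16.6  78.7] x ends [-29.2  31.8]
scene (17.3, 48.6) 61 centre y,z [17.9 46.9] x ends [-25.1  30.9]
scene (-34.5, 20.5) 124 centre y,z [-32.3  19.5] x ends [-31.6  12.3]
scene (0.0, 20.5) 83 centre y,z [ 1.6 19.2] x ends [-27.8  32.2]
t 25.73 pos [0.536  0.1953 0.0478] yaw -25.0 zaxis [ 0.001  0.    -1.   ] w 0.0596 
turn_z total 0.0 tool x 0.06 y -0.11 z 1.53
```

Request:
drive_tool --pt "0 0.06 -0.1 0.3 0 0 0" --pt "0 0 0 0.5 0 0 0" --pt "0 0 0 0.35 0 0 0" --pt "0 0 0 0.15 0 0 0" --pt "0 0 0 0.05 0 0 0" --pt "0 0 0 0.05 0 0 0" --pt "0 0 0 0 0 0 0"

```text
t: 26.6
eef_pos: [0.5344, 0.1972, 0.0194]
tool_rot: [[0.422, 0.906, 0.0], [0.906, -0.422, 0.0], [0.0, 0.0, -1.0]]
wrist_force: [-0.0, 0.3, -0.9]
width: 0.0591
gripper_force: 43.3
```

Request:
drive_tool --pt "0 0 0 0.05 0 0 0" --pt "0 0 0 0 0 0 0"

```text
t: 26.85
eef_pos: [0.5343, 0.1972, 0.0183]
tool_rot: [[0.422, 0.906, -0.0], [0.906, -0.422, -0.0], [-0.0, 0.0, -1.0]]
wrist_force: [-0.5, 0.7, -0.5]
width: 0.0589
gripper_force: 43.3
```

Request:
drive_tool --pt "0 0 0 0.05 0 0 0" --pt "0 0 0 0 0 0 0"

```text
t: 27.1
eef_pos: [0.5343, 0.1972, 0.0172]
tool_rot: [[0.422, 0.906, -0.0], [0.906, -0.422, -0.0], [-0.0, -0.0, -1.0]]
wrist_force: [0.2, 0.3, -1.3]
width: 0.0594
gripper_force: 43.4
```

Request:
drive_tool --pt "0 0 0 0.03 0 0 0" --pt "0 0 0 0 0 0 0"

```text
t: 27.35
eef_pos: [0.5345, 0.1976, 0.017]
tool_rot: [[0.422, 0.906, 0.001], [0.906, -0.422, 0.0], [0.001, 0.0, -1.0]]
wrist_force: [0.2, 0.5, 2.0]
width: 0.059
gripper_force: 43.8
```

Touching at z 0.017 with light force, so I release and lift.

Request:
drive_tool --pt "0.5 0 0 0 0 0 0" --pt "0.7 0 0 0 0 0 0" --pt "1 0 0 0 0 0 0" --pt "1 0 0 0 0 0 0" --pt "1 0 0 -0.5 0 0 0" --pt "1 0 0 -1 0 0 0" --pt "1 0 0 -1 0 0 0" --pt "1 0 0 -1 0 0 0"

```text
t: 28.35
eef_pos: [0.5347, 0.1973, 0.0888]
tool_rot: [[0.422, 0.906, 0.001], [0.906, -0.422, 0.0], [0.001, 0.001, -1.0]]
wrist_force: [-0.5, -0.3, -0.3]
width: 0.0849
gripper_force: 0.0
```

```bash
python3 fit.py 17 48.6 -17 48.6 34.5 20.5 0 20.5 -34.5 20.5;  python3 - <<'E'
from h import *
for n in("top","scene"):
    W=cloud(n)[1];P=blobs(W,.026,.05,(.485,-.155),.045)
    print(rect(P) if len(P)>20 else "hidden")
go(.485,-.155,38,-.0128)
E
```

```text
t 28.35 tcp [  1.  -15.7] z 88.8 w 0.0849
top (17.0, 48.6) 237 centre y,z [18.  48.2] x ends [-27.6  30. ]
top (-17.0, 48.6) 472 centre y,z [-16.4  47.8] x ends [-28.5  29.6]
top (34.5, 20.5) 48 centre y,z [31.9 19.5] x ends [-44.1  44.3]
top (0.0, 20.5) 102 centre y,z [ 0.2 18.4] x ends [-44.2  43.2]
top (-34.5, 20.5) 325 centre y,z [-33.9  19.7] x ends [-40.  37.]
scene (17.0, 48.6) 141 centre y,z [18.8 47.5] x ends [-29.2  31.8]
scene (-17.0, 48.6) 175 centre y,z [-15.7  47.3] x ends [-30.2  30.2]
scene (34.5, 20.5) 36 centre y,z [37.8 18.1] x ends [-34.9  43.1]
scene (0.0, 20.5) 23 centre y,z [ 0.9 17.9] x ends [27.5 43.2]
scene (-34.5, 20.5) 114 centre y,z [-32.8  19.2] x ends [-33.3  38.7]
(array([ 483. , -153.7]), array([59.8, 30.2]), 37.6)
(array([ 487.3, -156.7]), array([59.7, 29. ]), 40.1)
t 28.55 pos [0.5346 0.1971 0.0873] yaw -25.0 zaxis [ 0.001  0.    -1.   ] w 0.0851 
turn_z total -11.0 tool x -12.35 y -12.79 z 5.01
```

Both gaps are filled, at y≈18.4 and −16.0, level in x. Now the last canister, B.

Request:
drive_tool --pt "1 0 0 0 0 0 -1" --pt "1 0 0 0 0 0 -1" --pt "1 0 0 0 0 0 -1" --pt "1 0 0 0 0 0 -1" --pt "1 0 0 0 0 0 -1" --pt "1 0 0 0 0 0 -1" --pt "1 0 0 0 0 0 -1" --pt "1 0 0 0 0 0 -1"

```text
t: 29.55
eef_pos: [0.5336, 0.1968, 0.0856]
tool_rot: [[-0.359, 0.933, -0.002], [0.933, 0.359, -0.001], [0.0, -0.002, -1.0]]
wrist_force: [-0.2, -0.4, -0.2]
width: 0.0855
gripper_force: 0.0
```

Request:
drive_tool --pt "1 0 0 0 0 0 -1" --pt "1 0 0 0 0 0 -1" --pt "1 0 0 0 0 0 -1" --pt "1 -0.95 -0.984 0 0 0 0" --pt "1 -0.95 -0.984 0 0 0 0" --pt "1 -0.95 -0.984 0 0 0 0" --pt "1 -0.95 -0.984 0 0 0 0" --pt "1 -0.95 -0.984 0 0 0 0"

```text
t: 30.55
eef_pos: [0.5144, 0.0607, 0.0858]
tool_rot: [[-0.616, 0.788, -0.002], [0.788, 0.616, -0.0], [0.001, -0.001, -1.0]]
wrist_force: [-0.6, -1.0, -0.6]
width: 0.0855
gripper_force: 0.0
```

Request:
drive_tool --pt "1 -0.95 -0.984 0 0 0 0" --pt "1 -0.95 -0.984 0 0 0 0" --pt "1 -0.95 -0.984 0 0 0 0" --pt "1 -0.95 -0.984 0 0 0 0" --pt "1 -0.95 -0.984 0 0 0 0" --pt "1 -0.95 -0.984 0 0 0 0" --pt "1 -0.95 -0.984 0 0 0 0"

```text
t: 31.42
eef_pos: [0.4879, -0.1287, 0.0858]
tool_rot: [[-0.616, 0.788, -0.002], [0.788, 0.616, 0.001], [0.002, -0.001, -1.0]]
wrist_force: [-0.2, -0.6, 0.4]
width: 0.0855
gripper_force: 0.0
```

```bash
python3 -c "
from h import *
go(.485,-.155,38,-.0128)"
```

```text
t 31.43 pos [ 0.4879 -0.1287  0.0858] yaw 38.0 zaxis [-0.002  0.001 -1.   ] w 0.0855 
turn_z total 0.01 tool x -0.95 y -0.92 z 4.93
```

Request:
drive_tool --pt "1 -0.95 -0.92 0 0 0 0" --pt "1 0 0 1 0 0 0" --pt "1 0 0 1 0 0 0" --pt "1 0 0 1 0 0 0" --pt "1 0 0 0.9 0 0 0" --pt "1 0 0 0.5 0 0 0" --pt "1 0 0 0.3 0 0 0" --pt "1 0 0 0.2 0 0 0"

```text
t: 32.42
eef_pos: [0.4863, -0.1542, -0.0114]
tool_rot: [[-0.616, 0.787, 0.0], [0.787, 0.616, -0.0], [-0.0, 0.0, -1.0]]
wrist_force: [0.9, 0.4, -0.4]
width: 0.0855
gripper_force: 0.0
```

Request:
drive_tool --pt "0 0 0 0 0 0 0" --pt "0 0 0 0 0 0 0" --pt "0 0 0 0 0 0 0" --pt "0 0 0 0 0 0 0"

```text
t: 32.92
eef_pos: [0.4865, -0.1545, -0.0108]
tool_rot: [[-0.616, 0.788, 0.001], [0.788, 0.616, -0.001], [-0.001, 0.001, -1.0]]
wrist_force: [-0.5, 0.2, 5.3]
width: 0.0589
gripper_force: 43.5
```

```bash
python3 -c "
from h import *
go(.5416,.2130,-25,.0157)"
```

```text
t 32.92 pos [ 0.4865 -0.1545 -0.0108] yaw 38.0 zaxis [ 0.001 -0.001 -1.   ] w 0.0589 
turn_z total 11.0 tool x 17.82 y -5.27 z -1.32
```

Request:
drive_tool --pt "0 0 0 -0.5 0 0 0" --pt "0 0 0 -1 0 0 1" --pt "0 0 0 -1 0 0 1" --pt "0 0 0 -1 0 0 1" --pt "0 0 0 -1 0 0 1" --pt "0 0 0 -1 0 0 1" --pt "0 0 0 -0.5 0 0 1" --pt "0 0 0 0 0 0 1"

```text
t: 33.92
eef_pos: [0.4862, -0.1543, 0.1098]
tool_rot: [[0.039, 0.999, 0.001], [0.999, -0.039, -0.001], [-0.001, 0.001, -1.0]]
wrist_force: [0.1, 0.4, -0.5]
width: 0.0593
gripper_force: 43.2
```

Request:
drive_tool --pt "0 0 0 0 0 0 1" --pt "0 0 0 0 0 0 1" --pt "0 0 0 0 0 0 1" --pt "0 0 0 0 0 0 1" --pt "0 0.99 -0.293 0 0 0 0" --pt "0 0.99 -0.293 0 0 0 0" --pt "0 0.99 -0.293 0 0 0 0" --pt "0 0.99 -0.293 0 0 0 0"

```text
t: 34.92
eef_pos: [0.4978, -0.0717, 0.1089]
tool_rot: [[0.422, 0.906, -0.0], [0.906, -0.422, 0.0], [-0.0, -0.001, -1.0]]
wrist_force: [-0.2, -0.4, -1.2]
width: 0.0594
gripper_force: 43.1
```

Request:
drive_tool --pt "0 0.99 -0.293 0 0 0 0" --pt "0 0.99 -0.293 0 0 0 0" --pt "0 0.99 -0.293 0 0 0 0" --pt "0 0.99 -0.293 0 0 0 0" --pt "0 0.99 -0.293 0 0 0 0" --pt "0 0.99 -0.293 0 0 0 0" --pt "0 0.99 -0.293 0 0 0 0" --pt "0 0.99 -0.293 0 0 0 0"

```text
t: 35.92
eef_pos: [0.5222, 0.0915, 0.1088]
tool_rot: [[0.422, 0.906, -0.001], [0.906, -0.422, 0.0], [-0.0, -0.001, -1.0]]
wrist_force: [-0.1, -0.0, -0.6]
width: 0.0592
gripper_force: 43.1
```

Request:
drive_tool --pt "0 0.99 -0.293 0 0 0 0" --pt "0 0.99 -0.293 0 0 0 0" --pt "0 0.99 -0.293 0 0 0 0" --pt "0 0.99 -0.293 0 0 0 0" --pt "0 0.99 -0.293 0 0 0 0"

```text
t: 36.55
eef_pos: [0.538, 0.1942, 0.1087]
tool_rot: [[0.422, 0.906, -0.0], [0.906, -0.422, -0.0], [-0.0, -0.0, -1.0]]
wrist_force: [-0.7, -0.4, -1.1]
width: 0.0589
gripper_force: 43.1
```

```bash
python3 -c "
from h import *
go(.5417,.2131,-25,.0465)"
```

```text
t 36.55 pos [0.538  0.1942 0.1087] yaw -25.0 zaxis [-0. -0. -1.] w 0.0589 
turn_z total 0.0 tool x 0.94 y -0.23 z 3.11
```

Request:
drive_tool --pt "0 0.5 -0.12 0 0 0 0" --pt "0 0.44 -0.11 0.3 0 0 0" --pt "0 0 0 0.7 0 0 0" --pt "0 0 0 0.7 0 0 0" --pt "0 0 0 0.3 0 0 0" --pt "0 0 0 0 0 0 0" --pt "0 0 0 0 0 0 0"

```text
t: 37.42
eef_pos: [0.5419, 0.212, 0.0689]
tool_rot: [[0.423, 0.906, 0.001], [0.906, -0.423, 0.0], [0.0, 0.0, -1.0]]
wrist_force: [1.3, -0.1, 0.2]
width: 0.0591
gripper_force: 43.1
```

```bash
python3 fit.py 1 99 17.3 48.6 -17 48.6; python3 -c "
from h import *
go(.5417,.2131,-25,.0465)"
```

```text
t 37.42 tcp [1.4 0.6] z 68.9 w 0.0591
top (1.0, 99.0) 304 centre y,z [ 0.8 98.8] x ends [-27.   26.5]
top (17.3, 48.6) 20 centre y,z [16.8 47.9] x ends [-22.8  26.6]
top (-17.0, 48.6) 418 centre y,z [-17.3  47.6] x ends [-29.   20.5]
scene (1.0, 99.0) 125 centre y,z [ 2.3 98.7] x ends [-29.4  15.4]
scene (17.3, 48.6) 82 centre y,z [18.6 47.6] x ends [-27.8  30.8]
scene (-17.0, 48.6) 148 centre y,z [-15.4  47.1] x ends [-30.2  14.3]
t 37.52 pos [0.542  0.2121 0.0692] yaw -25.0 zaxis [ 0.001  0.    -1.   ] w 0.0588 
turn_z total 0.0 tool x 0.04 y -0.04 z 1.13
```

Request:
drive_tool --pt "0 0 0 0.3 0 0 0" --pt "0 0 0 0.4 0 0 0" --pt "0 0 0 0.2 0 0 0" --pt "0 0 0 0.05 0 0 0" --pt "0 0 0 0.05 0 0 0" --pt "0 0 0 0 0 0 0"

```text
t: 38.28
eef_pos: [0.5417, 0.212, 0.0487]
tool_rot: [[0.422, 0.906, 0.0], [0.906, -0.422, 0.0], [0.0, 0.0, -1.0]]
wrist_force: [-0.2, -0.1, -0.5]
width: 0.0589
gripper_force: 43.1
```

Request:
drive_tool --pt "0 0 0 0.05 0 0 0" --pt "0 0 0 0 0 0 0"

```text
t: 38.52
eef_pos: [0.5417, 0.2119, 0.0477]
tool_rot: [[0.422, 0.906, 0.0], [0.906, -0.422, -0.0], [-0.0, 0.0, -1.0]]
wrist_force: [-0.2, 0.1, -0.4]
width: 0.0594
gripper_force: 43.1
```

Request:
drive_tool --pt "0 0 0 0.04 0 0 0" --pt "0 0 0 0 0 0 0"

```text
t: 38.78
eef_pos: [0.5417, 0.2119, 0.0468]
tool_rot: [[0.422, 0.906, 0.0], [0.906, -0.422, -0.0], [-0.0, 0.0, -1.0]]
wrist_force: [0.4, -0.3, -0.8]
width: 0.059
gripper_force: 43.1
```

Request:
drive_tool --pt "0 0 0 0.03 0 0 0" --pt "0 0 0 0 0 0 0"

```text
t: 39.02
eef_pos: [0.5417, 0.2119, 0.0462]
tool_rot: [[0.422, 0.906, 0.0], [0.906, -0.422, 0.0], [0.0, 0.0, -1.0]]
wrist_force: [-0.3, -0.1, -0.5]
width: 0.059
gripper_force: 43.3
```

Request:
drive_tool --pt "0 0 0 0.03 0 0 0" --pt "0 0 0 0 0 0 0"

```text
t: 39.28
eef_pos: [0.5417, 0.212, 0.0456]
tool_rot: [[0.422, 0.906, 0.0], [0.906, -0.422, 0.0], [0.0, 0.0, -1.0]]
wrist_force: [0.1, -0.5, -0.5]
width: 0.0595
gripper_force: 43.3
```

Request:
drive_tool --pt "0 0 0 0.03 0 0 0" --pt "0 0 0 0 0 0 0"

```text
t: 39.52
eef_pos: [0.5417, 0.2119, 0.0452]
tool_rot: [[0.423, 0.906, 0.0], [0.906, -0.423, -0.0], [-0.0, 0.0, -1.0]]
wrist_force: [-0.5, 0.1, 2.1]
width: 0.0594
gripper_force: 43.5
```

```bash
python3 fit.py 1 77 17.3 48.6 -17 48.6
```

```text
t 39.52 tcp [1.2 0.4] z 45.2 w 0.0594
top (1.0, 77.0) 315 centre y,z [-0.3 74.1] x ends [-28.1  18.5]
top 17.3 few
top (-17.0, 48.6) 353 centre y,z [-18.8  47.2] x ends [-28.9  26.8]
scene (1.0, 77.0) 134 centre y,z [ 1.1 73.9] x ends [-30.6  31.5]
scene (17.3, 48.6) 16 centre y,z [16.8 47.6] x ends [17.  32.5]
scene (-17.0, 48.6) 135 centre y,z [-17.9  46.7] x ends [-28.7  14.9]
```

Contact is light at 2 N and the fit shows it saddled, so I release gently and lift.

Request:
drive_tool --pt "0.45 0 0 0 0 0 0" --pt "0.5 0 0 0 0 0 0" --pt "0.7 0 0 0 0 0 0" --pt "1 0 0 0 0 0 0" --pt "1 0 0 0 0 0 0" --pt "1 0 0 -0.5 0 0 0" --pt "1 0 0 -1 0 0 0" --pt "1 0 0 -1 0 0 0"

```text
t: 40.62
eef_pos: [0.542, 0.2122, 0.097]
tool_rot: [[0.422, 0.906, 0.001], [0.906, -0.422, 0.0], [0.001, 0.001, -1.0]]
wrist_force: [0.7, -0.1, 0.0]
width: 0.0854
gripper_force: 0.0
```

Request:
drive_tool --pt "1 0 0 -1 0 0 0" --pt "1 0 0 -1 0 0 0" --pt "1 0 0 -1 0 0 0" --pt "1 -1 0 -1 0 0 0" --pt "1 -1 0 0 0 0 0" --pt "1 -1 0 0 0 0 0" --pt "1 -1 0 0 0 0 0" --pt "1 0 0 0 0 0 0"

```text
t: 41.62
eef_pos: [0.5072, 0.1373, 0.1745]
tool_rot: [[0.425, 0.905, -0.001], [0.905, -0.425, -0.001], [-0.002, -0.001, -1.0]]
wrist_force: [0.3, 0.5, -0.5]
width: 0.0857
gripper_force: 0.0
```

```bash
python3 fit.py 1 76 17.3 48.6 -17 48.6 34.5 20.5 -34.5 20.5; python3 - <<'E'
from h import *
a=cloud("top")[0][160:260,140:260,::-1];b=cloud("scene")[0][110:190,330:426,::-1]
cv2.imwrite("pics/m5.png",np.clip(np.hstack([cv2.resize(x,(400,333),interpolation=2) for x in(a,b)])*1.6,0,255).astype(np.uint8))
E
```

```text
t 41.62 tcp [  1.5 -81.8] z 174.5 w 0.0857
top 1.0 few
top 17.3 few
top (-17.0, 48.6) 91 centre y,z [-19.6  45.4] x ends [-30.9  28.8]
top 34.5 few
top (-34.5, 20.5) 448 centre y,z [-36.6  19.6] x ends [-39.7  39.4]
scene (1.0, 76.0) 199 centre y,z [ 0.9 73.6] x ends [-28.4  30.1]
scene (17.3, 48.6) 21 centre y,z [17.6 46.7] x ends [17.9 31.9]
scene (-17.0, 48.6) 170 centre y,z [-17.7  46.6] x ends [-28.5  29.7]
scene (34.5, 20.5) 34 centre y,z [37.2 18.9] x ends [-25.1  43.7]
scene (-34.5, 20.5) 145 centre y,z [-35.3  19.1] x ends [-34.   38.1]
```

View pics/m5.png

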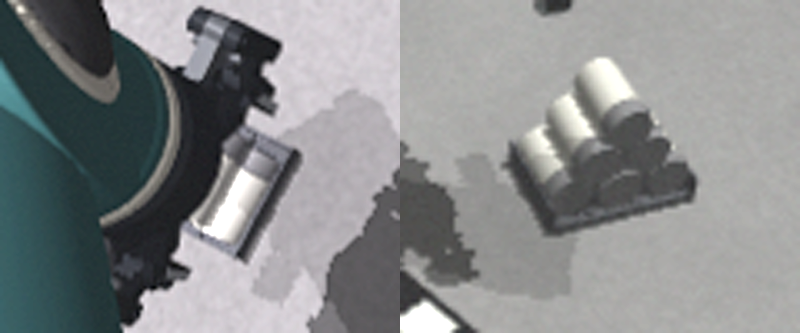

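The picture shows the full 3-2-1 pyramid, aligned with the lanes and with its ends level (top canister at (610,95) in the right half). The fits put every canister within about 3 mm of its seat, and the gripper is clear.

```bash
python3 -c "
from bench import r
print(r.sign_off())"
```

```text
the job is handed in; nothing more can be done
None
```

The job is handed in: all three loose canisters are stacked on the tray row, each about 3–4 mm from its seat by camera, bystanders never approached; the first grasp closed on air because the fingertips sit about 20 mm behind the reported TCP, not 19 mm ahead as documented, so I used the measured value.

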